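Seat the ink mould plate in its three-point nest

ROBOT

A 6-joint arm with a two-finger parallel gripper is mounted at the origin on the work surface. World frame = base frame: x ahead of the robot, y to its left, z up, the work surface at z = 0. Lengths are in m, angles in degrees, forces in N, time in s.
With the tool pointing down it reaches from about 0.4 to 0.825 m from the base axis. Payload 7 kg.
Tool frame: the origin (TCP) lies at the very end of the fingers, on their centre line; the grasp point (between the pads) lies 19 mm behind it; z points along the fingers, y is the line along which they close (so a half turn about z gives the same grasp; the last joint's range is limited). The gripper opens to 88 mm and grips with 3 to 60 N. Pads are 19 mm wide; open, the fingers measure 130 mm over their backs; the gripper's body (78 mm by 193 mm) begins 47 mm behind the grasp point.
Start: joints at [-49.67, 20.546, 0.682, 0, -70.136, -16.507], TCP at [0.273, -0.617, 0.227] pointing down, gripper open.
Joint ranges: [-176.03, 176.03], [-82.01, 121.73], [-58.28, 71.71], [-173.87, 95.51], [-174.79, -0.11], [-173.66, 173.66]. Speed limits (degrees/s): [136.94, 136.94, 172.46, 180, 180, 180].

INTERFACE

Orientations are given as [roll, pitch, yaw] about the fixed x, y, z axes, in that order (R = Rz(yaw) Ry(pitch) Rx(roll)).
In Python, from plant import get_state, capture, close_job, regions_of gives the robot as it stands.
- The arm moves only by the tool jog_arm, never from a script. Its argument "moves" is a list of rows, each a list of 3 entries, a list of its own where there are three numbers: the shift along the tool's x, y, z in cm, then the turn about the tool's z in degrees, then the finger opening in cm, from 0 to 8.76. A call has 1 to 12 rows; each row shifts and turns the commanded pose from where the row before left it, along the tool's axes as they then stand; what a row does not reach is not made up. A row lasts 1/8 s, in which the tool goes at most 62.5 mm and 10.7 degrees, less where a joint would pass 70% of its speed; a pose out of reach is approached as far as the arm can. A call is refused whole if a number of a shift passes 6.25 or a number of a turn 10.7, either way. A call with a gripper value outside its range is refused whole. The fingers move at their own pace and stop on an object; "newtons" is the grip in N (left out, the last holds). Time passes only in rows, so rows that do not move let the fingers close. It gives the time, the measured TCP pose, the force, the opening and the grip force at its end, in the units of the state.
- get_state(): the state, without advancing time (a new reading comes with each control period).
- capture(name): name is "side" or "top" or "wrist"; returns a dict with "pixels" (384x512x3 uint8, blue, green, red), "mtx" (3x3 intrinsics, pixels), "world_from_camera" (4x4, takes a point from camera to world coordinates); the wrist camera has in their place "hand_eye" (4x4, takes a point from camera to tool coordinates, whose origin is the TCP and whose axes are the flange's). Camera axes: x right, y down, z forward; pixel columns grow to the right and rows downward; lengths in m; the calibration is good to about 2 mm. A picture is of the moment at which its call begins: read the wrist's pose just before it. There is no depth.
- close_job(): hands the job in; it is judged then, once.
Trained networks look in a picture, given as the dict that the camera call returned (one of the last four; its "shot" number tells which), for a name from the list of things; names that differ only in an ending like _2 or _b are one class to them, and where a whole thing is asked for, a point or a joint stands for the part that bears it (a point fixed in the world has none). Each returns a list of dicts, best first, with "confidence" (0 to 1); they miss things now and then, are a little off and sometimes report something else, mostly with a low value. They report only what shows in the picture. A call takes as long as a camera call. They do not tell look-alikes from the thing itself.
- regions_of(picture, thing): "pixels" (384x512 bool, what is visible of it) and "pixel" ([column, row] in pixels, amid what is visible of it).
The state is a dict: "time_s": time; "joints": joint angles; "qd": joint speeds; "joint_torque": joint torques, N m; "tcp_pos": TCP position; "eef_rot": TCP orientation; "contact_force": force on the tool from outside, world axes, zero at the start; "moment": the same for the moment, N m; "gripper_width": finger opening in m; "gripper_force": force on a finger pad.
Only numpy, scipy, OpenCV 4.12 (cv2) and the standard library are available. Lean on these libraries where they do the work, as an engineer would, in place of code of your own. Each camera call takes 0.05 s, during which the arm holds its last target. There are 200 camera calls.

TASK

Slide the carved wooden mould plate along the bench into the steel three-point nest, past the sprung roller, until it is fully home: bearing on both back sleeves and on the side sleeve so that it cannot twist or rock, with its edge holding the switch lever in and the roller snapped in behind its corner. Push it gently, keep it flat on the bench, leave the other things on the bench alone, and let go of it at the end.

Things in the scene. Friction and masses are not known exactly. Their poses are not given: they have to be found in the camera images.
- plate_center (a point): Centre (half-way up) of the loose mould plate: hardwood slab, about 0.5 kg, 110 mm along its x, 150 mm along its y, 24 mm thick, the four upright corners cut off at 45 degrees (16 mm off each side), two dark carved bars on top. Lies flat on the bench; too wide to grasp. Same after a half turn; its long (150 mm) edges face its +x and -x.
- nest: Dark steel three-point nest, fixed. Its origin, at bench height, is where the middle of the plate's underside lies when fully home, the plate's x axis along the nest's x (either way round). It has no floor: the plate stays on the bench. The mouth is open towards the nest's -x; the plate goes in along the nest's +x, a long edge leading.
- nest_home (a point): The nest's home point 12 mm above the bench: where point plate_center must end. Nest frame, mm: back beam x 89 to 111, 36 high (black switch box on it up to 66); left arm y 107 to 125, x -9 to 91, 36 high; right arm y -119 to -137, x -68 to 92, 12 high; plunger housing x -27 to -61, y -110 to -150, 34 high.
- back_left_sleeve: Back left contact: an upright free-turning steel sleeve, 20 mm diameter, from 6 to 28 mm above the bench, fixed in place at x 65, y 55 mm in the nest's frame. Origin: centre of its underside. The middle of the sleeve bears on the plate's leading long edge when home.
- back_right_sleeve: Back right contact, same sleeve, at x 65, y -55 mm in the nest's frame. Often the last to bear: the plate tends to stop up to 0.1 rad askew with its right side 5 to 10 mm short, until its right rear is pushed forward and a little to the nest's -y, against the roller, with 10 to 25 N.
- side_sleeve: Side contact, same sleeve, at x 25, y 85 mm in the nest's frame; bears on the plate's short edge (nest's +y side).
- plunger (a joint): How far the sprung roller is pushed outwards (m), 0 to 0.016, along the nest's -y. 0 = nothing there, about 0.004 = plate home, roller bearing on its trailing right cut corner, about 0.0065 = the plate's short edge rides on the roller. Spring 3 N at 0, plus 1100 N per m. It drives the plate home only over the last few mm; before that it only resists and shoves it sideways, to the nest's +y.
- plunger_tip (a point): Axis of the sprung roller (upright steel roller, 12 mm diameter, 4 to 26 mm above the bench), at x -44, y -74 mm in the nest's frame when fully out. It stands at the mouth's right side and pushes along the nest's +y.
- switch_lever (a joint): Angle (rad) of the limit-switch lever: 0 = free, sticking out towards the mouth; grows as the plate's leading edge pushes it back; about 0.34 with the plate home, stop at 0.66. A light spring returns it (under 1 N at the tip).
- lever_tip (a point): White round tip (11 mm diameter, 16 mm above the bench) of the 62 mm long aluminium switch lever, hinged between the two back sleeves at x 77, y 32 mm in the nest's frame.
- mallet: Hammer lying on the bench, leave alone. Origin near its middle.
- brush: Brush, 180 mm, leave alone.
- ink_jar: White jar, 60 mm diameter, 85 mm tall, leave alone.
- bowl: White bowl, 110 mm diameter, 45 mm tall, leave alone.
- mould_block: Dark wooden block 70 x 160 x 45 mm, leave alone.
- wedge_block: Wooden block 50 x 110 x 30 mm, leave alone.
- ink_sticks: Pair of black ink sticks in a paper band, 90 x 60 x 15 mm, leave alone.
Mind the look-alikes: they are no part of the job. What is shaped like the part that bears plate_center but green or yellow is not meant.

How it is judged:
By the outcome, as a careful person would: the job done as asked, in the order asked, and still so for the second after the job is handed in, with the robot touching nothing.
It also fails if it takes over 72 s, if anything falls off the work surface, if the arm or the gripper's body presses on something with over 40 N, if the wrist force passes 120 N, or if a joint passes its speed limit or range.

## Working session

There is one attempt and no reset: what is moved stays moved. The work goes in short steps, Python scripts to look and compute and a tool call to move; the robot and the scene stay as the last step left them, time stands still between calls to the robot, and variables do not carry over. Pictures are saved under pics/ and viewed, at most 10 in all, crops included, and the job is handed in when it is done.

Besides the shell and the picture viewer there is one more tool, called after "Call:" as name([rows], argument=value, ...), one row to a line, values as JSON. jog_arm: Moves the arm, as the interface text tells. Its arguments: {"type":"object","properties":{"moves":{"type":"array"},"newtons":{"type":"number"}},"required":["moves"]}

```bash
mkdir -p pics; ls; cat > h.py <<'E'
import numpy as np,cv2
from plant import *
def px2w(p,uv,z):
    K=p["mtx"];T=p["world_from_camera"]
    d=T[:3,:3]@np.linalg.solve(K,[uv[0],uv[1],1.]);o=T[:3,3]
    return o+d*(z-o[2])/d[2]
def w2px(p,w):
    K=p["mtx"];T=np.linalg.inv(p["world_from_camera"])
    c=T[:3,:3]@np.asarray(w)+T[:3,3];u=K@c;return u[:2]/u[2]
E
python3 - <<'E'
from h import *
s=get_state();print(s)
for n in("top","side"):
    p=capture(n);cv2.imwrite(f"pics/{n}0.png",p["pixels"]);print(n,p["world_from_camera"].round(3).tolist())
    for t,z in(("plate_center",.024),("nest",.02),("back_left_sleeve",.028),("side_sleeve",.028),("plunger_tip",.026),("lever_tip",.02)):
        for r in regions_of(p,t)[:4]: print(t,round(r["confidence"],2),r["pixel"],px2w(p,r["pixel"],z)[:2].round(4),r["pixels"].sum())
E
```

```text
pics
{'time_s': 0.0, 'joints': array([-4.96709141e+01,  2.05906830e+01,  6.33902444e-01, -2.08425960e-02,
       -7.01371425e+01, -1.65079120e+01]), 'qd': array([ 0.12566887, -0.07328064,  0.02449038,  0.02462465, -0.08894332,
       -0.04009276]), 'joint_torque': array([-4.05343872e-04, -5.82710123e+01,  2.93040562e+01,  6.99718907e+00,
        6.58313889e-03, -1.79835492e-04]), 'tcp_pos': array([ 0.2724071 , -0.61704531,  0.2256299 ]), 'eef_rot': array([ 1.79904380e+02, -7.90490123e-03, -1.56185917e+02]), 'contact_force': array([-0.48856914, -0.2341737 , -0.20199073]), 'moment': array([-6.90975358e-02, -3.23031195e-02,  2.05147018e-05]), 'gripper_force': 0.0, 'gripper_width': 0.08767073459440562}
top [[0.006, -0.995, 0.104, 0.355], [-1.0, -0.006, -0.004, -0.005], [0.005, -0.104, -0.995, 1.455], [0.0, 0.0, 0.0, 1.0]]
plate_center 0.78 [198.8, 96.0] [0.8207 0.1732] 1556
plate_center 0.77 [376.0, 293.9] [ 0.196  -0.3857] 1496
plate_center 0.66 [310.2, 197.6] [ 0.4937 -0.1843] 1639
nest 0.81 [162.1, 174.6] [0.5644 0.2854] 1721
side [[-0.92, -0.218, 0.326, 0.108], [-0.393, 0.517, -0.761, 0.916], [-0.003, -0.828, -0.561, 0.761], [0.0, 0.0, 0.0, 1.0]]
plate_center 0.98 [139.0, 218.8] [0.8001 0.2107] 1347
plate_center 0.91 [300.1, 247.2] [0.314 0.14 ] 1679
plate_center 0.68 [282.1, 178.6] [ 0.4795 -0.1678] 940
nest 0.57 [198.8, 258.3] [0.5511 0.2828] 2511
side_sleeve 0.6 [231.8, 258.4] [0.4658 0.2559] 64
plunger_tip 0.42 [197.7, 224.5] [0.6217 0.167 ] 105
```

View pics/top0.png

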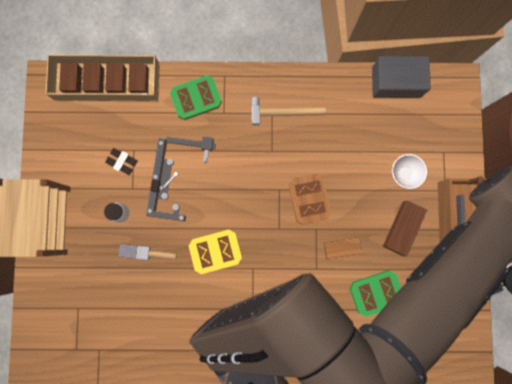

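View pics/side0.png

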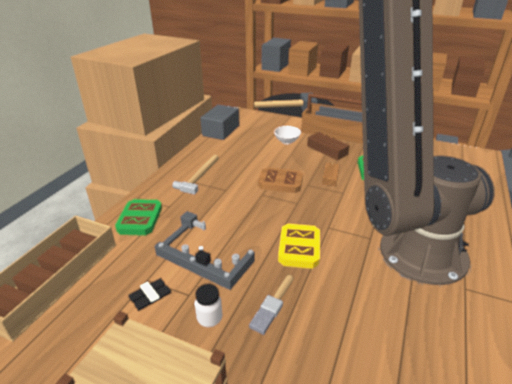

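Top view: the brown plate is at (310,198), and the green and yellow look-alikes are at (196,97), (376,294) and (215,252). The nest's back beam runs from (163,142) to (152,213), with its mouth to the right (world −y) and the housing at (208,144).

Next I'll plan a move to a viewpoint over the nest.

```bash
cat >> h.py <<'E'
def plan(pos,yaw,op,n,start=None):
    s=get_state()
    p=np.array(s["tcp_pos"] if start is None else start[0]);y=s["eef_rot"][2] if start is None else start[1]
    dy=(yaw-y+180)%360-180
    st=(np.array(pos)-p)/n;rows=[]
    for i in range(n):
        a=np.radians(y+dy*i/n);X=np.array([np.cos(a),np.sin(a),0]);Y=np.array([np.sin(a),-np.cos(a),0])
        rows.append([[round(float(v)*100,2) for v in(st@X,st@Y,-st[2])],round(-dy/n,1),op])
    print(str(rows).replace(" ",""))
E
python3 - <<'E'
from h import *
p=capture("wrist");print(p["hand_eye"].round(3).tolist(),p["mtx"].tolist())
plan([.56,.06,.36],-90,6,16)
E
```

```text
[[-0.0, -0.961, -0.275, 0.075], [1.0, -0.0, -0.0, -0.001], [0.0, -0.275, 0.961, -0.158], [0.0, 0.0, 0.0, 1.0]] [[317.5656336640206, 0.0, 253.55809569158365], [0.0, 317.5656336640206, 196.7979283966455], [0.0, 0.0, 1.0]]
[[[-3.35,3.15,-0.83],np.float64(-4.1),6],[[-3.57,2.9,-0.83],np.float64(-4.1),6],[[-3.77,2.63,-0.83],np.float64(-4.1),6],[[-3.95,2.35,-0.83],np.float64(-4.1),6],[[-4.11,2.06,-0.83],np.float64(-4.1),6],[[-4.25,1.76,-0.83],np.float64(-4.1),6],[[-4.36,1.45,-0.83],np.float64(-4.1),6],[[-4.46,1.13,-0.83],np.float64(-4.1),6],[[-4.53,0.81,-0.83],np.float64(-4.1),6],[[-4.57,0.48,-0.83],np.float64(-4.1),6],[[-4.6,0.15,-0.83],np.float64(-4.1),6],[[-4.6,-0.19,-0.83],np.float64(-4.1),6],[[-4.57,-0.52,-0.83],np.float64(-4.1),6],[[-4.52,-0.84,-0.83],np.float64(-4.1),6],[[-4.45,-1.17,-0.83],np.float64(-4.1),6],[[-4.35,-1.49,-0.83],np.float64(-4.1),6]]
```

Call:
jog_arm([
  [[-3.35,3.15,-0.83],-4.1,6],
  [[-3.57,2.9,-0.83],-4.1,6],
  [[-3.77,2.63,-0.83],-4.1,6],
  [[-3.95,2.35,-0.83],-4.1,6],
  [[-4.11,2.06,-0.83],-4.1,6],
  [[-4.25,1.76,-0.83],-4.1,6],
  [[-4.36,1.45,-0.83],-4.1,6],
  [[-4.46,1.13,-0.83],-4.1,6],
  [[-4.53,0.81,-0.83],-4.1,6],
  [[-4.57,0.48,-0.83],-4.1,6],
  [[-4.6,0.15,-0.83],-4.1,6],
  [[-4.6,-0.19,-0.83],-4.1,6],
])

```text
time_s: 2.25
tcp_pos: [0.4902, -0.1087, 0.3268]
eef_rot: [-180.0, 0.0, -106.8]
contact_force: [1.6, -0.1, 0.1]
gripper_width: 0.06
gripper_force: 0.0
```

Call:
jog_arm([
  [[-4.57,-0.52,-0.83],-4.1,6],
  [[-4.52,-0.84,-0.83],-4.1,6],
  [[-4.45,-1.17,-0.83],-4.1,6],
  [[-4.35,-1.49,-0.83],-4.1,6],
  [[0,0,0],0,6],
  [[0,0,0],0,6],
])

```text
time_s: 3.0
tcp_pos: [0.5629, 0.0585, 0.3591]
eef_rot: [180.0, -0.0, -90.6]
contact_force: [-1.3, 0.8, -0.1]
gripper_width: 0.06
gripper_force: 0.0
```

```bash
cat >> h.py <<'E'
from scipy.spatial.transform import Rotation as R
def wrist():
    s=get_state();p=capture("wrist");T=np.eye(4)
    T[:3,:3]=R.from_euler("xyz",s["eef_rot"],degrees=True).as_matrix();T[:3,3]=s["tcp_pos"]
    p["world_from_camera"]=T@p["hand_eye"];return p,s
E
python3 - <<'E'
from h import *
p,s=wrist();print(s["tcp_pos"],s["eef_rot"],s["time_s"])
cv2.imwrite("pics/w1.png",p["pixels"]);np.savez("w1.npz",K=p["mtx"],T=p["world_from_camera"])
for t,z in(("plate_center",.024),("nest",.02),("back_left_sleeve",.028),("back_right_sleeve",.028),("side_sleeve",.028),("plunger_tip",.026),("lever_tip",.02)):
    for r in regions_of(p,t)[:4]: print(t,round(r["confidence"],2),r["pixel"],px2w(p,r["pixel"],z)[:2].round(4),r["pixels"].sum())
E
```

```text
[0.56294526 0.05854333 0.35912111] [ 1.79970642e+02 -1.31739457e-02 -9.05705930e+01] 3.0
plate_center 0.97 [296.9, 10.0] [ 0.5008 -0.1437] 2738
plate_center 0.69 [96.9, 211.6] [0.8202 0.1469] 3161
plate_center 0.64 [400.7, 187.0] [0.3276 0.1105] 6402
nest 0.91 [232.2, 294.5] [0.6035 0.3065] 2447
plunger_tip 0.8 [221.3, 209.0] [0.6162 0.1439] 228
```

View pics/w1.png

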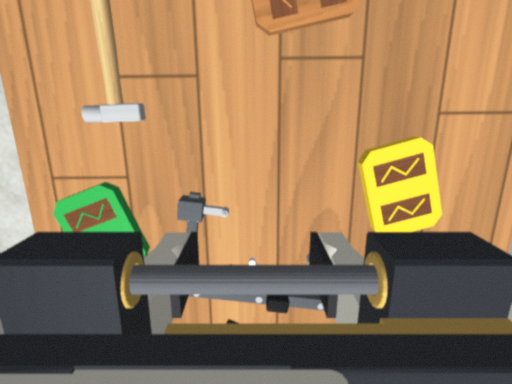

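Wrist view: the housing is at (192,207) and the roller at (222,212), but the gripper hides most of the nest because the camera sits behind the push direction. Turning to yaw +90 puts the camera ahead of the fingers, so I'll check the joint range first.

```bash
python3 - <<'E'
from h import *
print(get_state()["joints"])
plan([.57,.15,.36],89.5,6,18)
E
```

```text
[ 2.56915339e+01  6.92321129e+00 -3.13848320e-01  1.65259047e-03
 -8.27417056e+01 -2.63121699e+01]
[[[-0.51,-0.03,-0.0],np.float64(10.0),6],[[-0.51,0.06,-0.0],np.float64(10.0),6],[[-0.49,0.14,-0.0],np.float64(10.0),6],[[-0.46,0.23,-0.0],np.float64(10.0),6],[[-0.41,0.3,-0.0],np.float64(10.0),6],[[-0.35,0.37,-0.0],np.float64(10.0),6],[[-0.28,0.43,-0.0],np.float64(10.0),6],[[-0.21,0.47,-0.0],np.float64(10.0),6],[[-0.12,0.5,-0.0],np.float64(10.0),6],[[-0.03,0.51,-0.0],np.float64(10.0),6],[[0.06,0.51,-0.0],np.float64(10.0),6],[[0.14,0.49,-0.0],np.float64(10.0),6],[[0.23,0.46,-0.0],np.float64(10.0),6],[[0.3,0.41,-0.0],np.float64(10.0),6],[[0.37,0.35,-0.0],np.float64(10.0),6],[[0.43,0.28,-0.0],np.float64(10.0),6],[[0.47,0.21,-0.0],np.float64(10.0),6],[[0.5,0.12,-0.0],np.float64(10.0),6]]
```

Call:
jog_arm([
  [[-5,0,0],0,6],
  [[-5,0,0],0,6],
  [[-5,0,0],0,6],
  [[-5,0,0],0,6],
  [[-2,0,0],0,6],
  [[0,0,0],0,6],
  [[0,0,0],0,6],
])

```text
time_s: 4.28
tcp_pos: [0.5655, 0.2776, 0.3595]
eef_rot: [-180.0, -0.0, -90.6]
contact_force: [0.1, 0.0, -0.2]
gripper_width: 0.0601
gripper_force: 0.0
```

```bash
python3 - <<'E'
from h import *
p,s=wrist();print(s["tcp_pos"],s["eef_rot"],s["time_s"])
im=p["pixels"];np.savez("w2.npz",K=p["mtx"],T=p["world_from_camera"],im=im)
cv2.imwrite("pics/w2.png",cv2.resize(im[:260],None,fx=1.56,fy=1.56,interpolation=cv2.INTER_CUBIC))
for t,z in(("plate_center",.024),("nest",.02),("back_left_sleeve",.028),("back_right_sleeve",.028),("side_sleeve",.028),("plunger_tip",.026),("lever_tip",.02)):
    for r in regions_of(p,t)[:4]: print(t,round(r["confidence"],2),r["pixel"],px2w(p,r["pixel"],z)[:2].round(4),r["pixels"].sum())
p=capture("top");cv2.imwrite("pics/top1.png",p["pixels"])
for r in regions_of(p,"plate_center")[:4]: print("top",round(r["confidence"],2),r["pixel"],px2w(p,r["pixel"],.024)[:2].round(4))
E
```

```text
[0.56548117 0.27764877 0.35953448] [-1.79992314e+02 -8.53858567e-03 -9.06058268e+01] 4.275
plate_center 0.87 [416.2, 45.6] [0.3324 0.1223] 8084
plate_center 0.78 [84.5, 91.8] [0.8143 0.1796] 8187
plate_center 0.71 [319.0, 132.6] [0.4651 0.2426] 140
nest 0.89 [251.4, 152.4] [0.5689 0.2724] 7844
back_right_sleeve 0.42 [231.6, 142.0] [0.5989 0.255 ] 103
side_sleeve 0.47 [319.1, 128.6] [0.4661 0.2364] 149
plunger_tip 0.52 [212.9, 70.4] [0.623  0.1523] 258
lever_tip 0.48 [266.0, 145.2] [0.546  0.2614] 251
top 0.8 [310.9, 194.8] [ 0.5026 -0.1865]
top 0.66 [215.0, 251.1] [0.3244 0.1135]
top 0.6 [196.2, 96.4] [0.8193 0.1816]
```

View pics/w2.png

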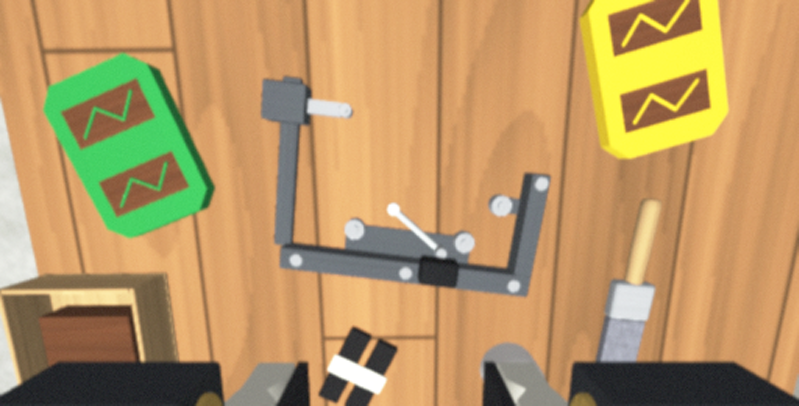

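The view is clear. In crop pixels, the right sleeve is at (354,228), the left at (464,242), the side sleeve at (501,205), the roller at (344,110) and the lever tip at (394,209). I'll fit the nest frame to these, and the plate's outline from the first top picture.

```bash
python3 - <<'E'
from h import *
d=np.load("w2.npz");p={"mtx":d["K"],"world_from_camera":d["T"]}
uv=np.array([[354,228],[464,242],[501,205],[344,110]])/1.5625
zs=[.029,.029,.029,.026]
W=np.array([px2w(p,u,z)[:2] for u,z in zip(uv,zs)])
N=np.array([[65,-55],[65,55],[25,85],[-44,-74]])/1000
def fit(A,B):
    a,b=A-A.mean(0),B-B.mean(0);U,S,V=np.linalg.svd(a.T@b);Rm=(U@V).T;return Rm,B.mean(0)-Rm@A.mean(0)
Rm,t=fit(N,W);print("W",W.round(4).tolist());print("res mm",((N@Rm.T+t-W)*1000).round(1).tolist())
print("nest",t.round(4),np.degrees(np.arctan2(Rm[1,0],Rm[0,0])))
p=capture("top")
rs=regions_of(p,"plate_center");
for r in rs:
    c=px2w(p,r["pixel"],.024)
    if abs(c[1]+.185)<.04 and abs(c[0]-.49)<.05:
        m=r["pixels"].astype(np.uint8);pts=np.argwhere(m)[:,::-1]
        w=np.array([px2w(p,q,.022)[:2] for q in pts]).astype(np.float32)
        print(len(pts),w.mean(0),cv2.minAreaRect(w*1000));break
x0,y0=int(r["pixel"][0])-40,int(r["pixel"][1])-40
cv2.imwrite("pics/topc.png",cv2.resize(p["pixels"][y0:y0+80,x0:x0+80],None,fx=7,fy=7,interpolation=cv2.INTER_CUBIC));print(x0,y0)
E
```

```text
W [[0.6067, 0.2608], [0.4986, 0.2757], [0.4638, 0.2402], [0.6125, 0.1524]]
res mm [[0.7, 1.1], [-0.3, 0.2], [-0.3, -0.2], [-0.1, -1.1]]
nest [0.5446 0.2044] 82.72398461082688
1672 [ 0.49172553 -0.18277195] ((492.32623291015625, -183.09561157226562), (151.9688262939453, 115.85295104980469), 12.375320434570312)
271 155
```

View pics/topc.png

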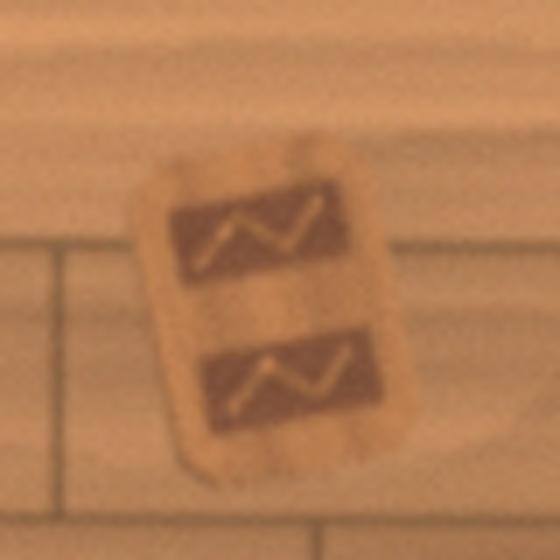

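The nest fits within about 1 mm: origin (0.5446, 0.2044), push heading 82.7°. The plate is at (0.492, −0.183) with heading about 102°. I'll go behind it, aligned to the nest heading, so the first contact also squares it up.

```bash
python3 - <<'E'
from h import *
P=[.476,-.297];plan([*P,.30],-97.3,6,12);plan([*P,.012],-97.3,6,6,start=([*P,.30],-97.3))
E
```

```text
[[[4.8,0.7,0.49],np.float64(0.6),6],[[4.81,0.65,0.49],np.float64(0.6),6],[[4.82,0.6,0.49],np.float64(0.6),6],[[4.82,0.56,0.49],np.float64(0.6),6],[[4.83,0.51,0.49],np.float64(0.6),6],[[4.83,0.46,0.49],np.float64(0.6),6],[[4.84,0.41,0.49],np.float64(0.6),6],[[4.84,0.37,0.49],np.float64(0.6),6],[[4.84,0.32,0.49],np.float64(0.6),6],[[4.85,0.27,0.49],np.float64(0.6),6],[[4.85,0.22,0.49],np.float64(0.6),6],[[4.85,0.18,0.49],np.float64(0.6),6]]
[[[0.0,0.0,4.8],-0.0,6],[[0.0,0.0,4.8],-0.0,6],[[0.0,0.0,4.8],-0.0,6],[[0.0,0.0,4.8],-0.0,6],[[0.0,0.0,4.8],-0.0,6],[[0.0,0.0,4.8],-0.0,6]]
```

Call:
jog_arm([
  [[4.8,0.7,0.49],0.6,6],
  [[4.81,0.65,0.49],0.6,6],
  [[4.82,0.6,0.49],0.6,6],
  [[4.82,0.56,0.49],0.6,6],
  [[4.83,0.51,0.49],0.6,6],
  [[4.83,0.46,0.49],0.6,6],
  [[4.84,0.41,0.49],0.6,6],
  [[4.84,0.37,0.49],0.6,6],
  [[4.84,0.32,0.49],0.6,6],
  [[4.85,0.27,0.49],0.6,6],
  [[4.85,0.22,0.49],0.6,6],
  [[4.85,0.18,0.49],0.6,6],
])

```text
time_s: 6.38
tcp_pos: [0.4734, -0.2982, 0.3006]
eef_rot: [-180.0, -0.0, -97.8]
contact_force: [0.3, 0.2, -0.1]
gripper_width: 0.0598
gripper_force: 0.0
```

Call:
jog_arm([
  [[0,0,4.0],0,6],
  [[0,0,4.0],0,6],
  [[0,0,4.0],0,6],
  [[0,0,4.0],0,6],
  [[0,0,3.0],0,6],
  [[0,0,0],0,6],
  [[0,0,0],0,6],
])

```text
time_s: 7.25
tcp_pos: [0.4746, -0.2971, 0.1118]
eef_rot: [-179.9, -0.0, -97.8]
contact_force: [0.6, -1.3, 1.3]
gripper_width: 0.0595
gripper_force: 0.0
```

```bash
python3 - <<'E'
from h import *
p,s=wrist();print(s["tcp_pos"],s["eef_rot"],s["time_s"])
for n,p in(("w3",p),("side3",capture("side"))):
    cv2.imwrite(f"pics/{n}.png",p["pixels"])
    for r in regions_of(p,"plate_center")[:4]:
        print(n,round(r["confidence"],2),r["pixel"],px2w(p,r["pixel"],.024)[:2].round(4),r["pixels"].sum())
E
```

```text
[ 0.47464017 -0.29705296  0.11180039] [-1.79925347e+02 -3.44081908e-02 -9.77508197e+01] 7.25
w3 0.7 [261.7, 304.1] [ 0.4805 -0.2023] 5320
side3 0.97 [281.4, 181.4] [ 0.4756 -0.1501] 973
side3 0.88 [141.7, 217.6] [0.7962 0.2027] 1321
side3 0.57 [302.3, 246.3] [0.3095 0.1342] 1676
side3 0.55 [372.2, 168.4] [ 0.2019 -0.3593] 672
```

View pics/w3.png

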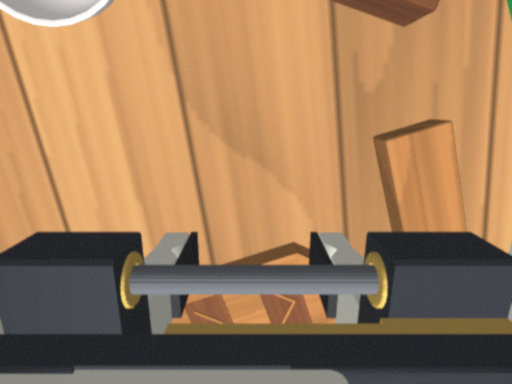

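The wrist view shows the trailing edge ahead at (250,260), with the wedge block clear on the right. I'll descend and make contact.

Call:
jog_arm([
  [[0,0,4.0],0,6],
  [[0,0,4.0],0,6],
  [[0,0,1.5],0,6],
  [[0,0,0.5],0,6],
  [[0,0,0],0,6],
  [[-1,0,0],0,6],
  [[-1,0,0],0,6],
  [[-0.5,0,0],0,6],
  [[-0.5,0,0],0,6],
  [[-0.5,0,0],0,6],
  [[-0.5,0,0],0,6],
])

```text
time_s: 8.82
tcp_pos: [0.4787, -0.2571, 0.0106]
eef_rot: [179.9, -0.0, -97.8]
contact_force: [-2.6, -3.4, 0.7]
gripper_width: 0.0599
gripper_force: 2.1
```

Call:
jog_arm([
  [[-0.5,0,0],0,6],
  [[-0.5,0,0],0,6],
  [[-0.5,0,0],0,6],
  [[-0.5,0,0],0,6],
  [[-0.5,0,0],0,6],
  [[-0.5,0,0],0,6],
  [[-0.5,0,0],0,6],
  [[-0.5,0,0],0,6],
])

```text
time_s: 9.82
tcp_pos: [0.4845, -0.2171, 0.0105]
eef_rot: [180.0, -0.0, -97.8]
contact_force: [-2.8, -4.0, 1.6]
gripper_width: 0.0598
gripper_force: 2.1
```

```bash
cat >> h.py <<'E'
def look(show=None):
    s=get_state();print(s["time_s"],s["tcp_pos"].round(4),s["eef_rot"].round(1),s["contact_force"].round(1))
    N0=np.array([.5446,.2044]);a=np.radians(82.72);Rn=np.array([[np.cos(a),-np.sin(a)],[np.sin(a),np.cos(a)]])
    print("tcp in nest mm",((s["tcp_pos"][:2]-N0)@Rn*1000).round(1))
    for n in("top","side"):
        p=capture(n)
        if show==n: cv2.imwrite(f"pics/{n}_{s['time_s']:.0f}.png",p["pixels"])
        for r in regions_of(p,"plate_center"):
            c=px2w(p,r["pixel"],.024)[:2]
            if not(.42<c[0]<.62): continue
            w=np.array([px2w(p,q,.024)[:2] for q in np.argwhere(r["pixels"])[:,::-1]]).astype(np.float32)
            m=cv2.minAreaRect(((w-N0)@Rn*1000).astype(np.float32))
            print(n,round(r["confidence"],2),"nest mm",((c-N0)@Rn*1000).round(1),m)
E
python3 - <<'E'
from h import *
look("side")
E
ls pics
```

```text
9.825 [ 0.4845 -0.2171  0.0105] [180.   -0.  -97.8] [-2.8 -4.   1.6]
tcp in nest mm [-425.7    6.2]
top 0.75 nest mm [-364.8   35.9] ((-354.7938537597656, 43.983001708984375), (88.36975860595703, 38.84282302856445), 4.453646183013916)
side 0.72 nest mm [-344.5    7.4] ((-334.83154296875, -2.2235183715820312), (151.67987060546875, 162.66900634765625), 8.45275592803955)
side0.png
side3.png
side_10.png
top0.png
top1.png
topc.png
w1.png
w2.png
w3.png
```

```bash
python3 - <<'E'
import cv2
im=cv2.imread("pics/side_10.png")[120:290,180:380];cv2.imwrite("pics/s10c.png",cv2.resize(im,None,fx=3.5,fy=3.5,interpolation=cv2.INTER_CUBIC))
E
```

```text
(no output)
```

View pics/s10c.png

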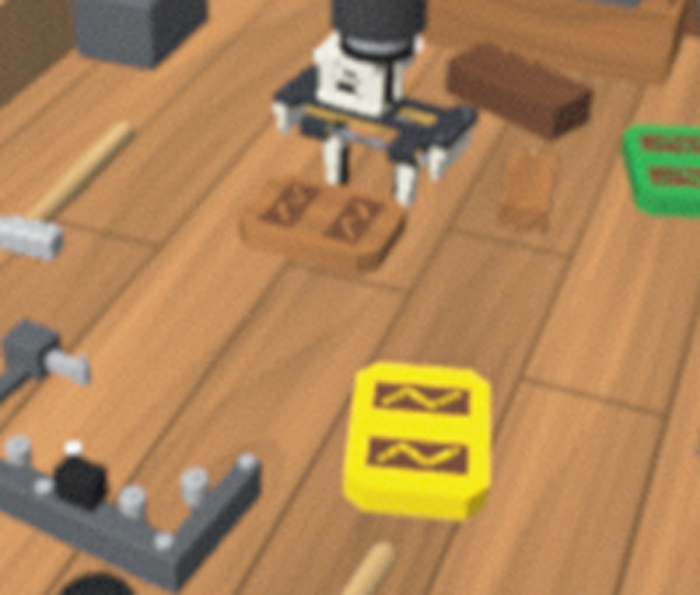

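Side view: the plate is at about (272,185) with both fingers at its trailing edge, partly squared up, and everything else is clear. I'll write a silhouette fit of the plate prism in this view and check the side camera against the known sleeves.

```bash
cat >> h.py <<'E'
from scipy.optimize import minimize
N0=np.array([.5446,.2044]);_a=np.radians(82.72);Rn=np.array([[np.cos(_a),-np.sin(_a)],[np.sin(_a),np.cos(_a)]])
OCT=np.array([[55,-59],[55,59],[39,75],[-39,75],[-55,59],[-55,-59],[-39,-75],[39,-75]])/1000
def sil(p,q,sc=4):
    a=np.radians(q[2]);M=np.array([[np.cos(a),-np.sin(a)],[np.sin(a),np.cos(a)]])
    w=N0+(OCT@M.T+np.array(q[:2])/1000)@Rn.T
    u=np.array([w2px(p,[*c,z]) for z in(0,.024) for c in w])
    u=((u+.5)*sc-.5)
    im=np.zeros((384*sc,512*sc),np.uint8)
    cv2.fillConvexPoly(im,cv2.convexHull((u*16).astype(np.int32)),255,shift=4)
    return cv2.resize(im,(512,384),interpolation=cv2.INTER_AREA)/255.
def fitplate(p,m,q0):
    m=cv2.GaussianBlur(m.astype(np.float32),(0,0),1)
    f=lambda q:np.abs(cv2.GaussianBlur(sil(p,q).astype(np.float32),(0,0),1)-m).sum()
    r=minimize(f,q0,method="Nelder-Mead",options=dict(initial_simplex=np.array(q0)+np.array([[0,0,0],[8,0,0],[0,8,0],[0,0,6]]),xatol=.05,fatol=.3))
    return r.x.round(1),round(r.fun/m.sum(),3)
def see(q0,save=None):
    s=get_state();p=capture("side")
    t=(s["tcp_pos"][:2]-N0)@Rn*1000
    print(s["time_s"],"tcp nest",t.round(1),"yaw rel",round(s["eef_rot"][2]+180-82.72,1),"F nest",(s["contact_force"][:2]@Rn).round(1),"M",s["moment"].round(2),"z",s["tcp_pos"][2].round(4))
    if save: cv2.imwrite(save,p["pixels"])
    for r in regions_of(p,"plate_center"):
        c=(px2w(p,r["pixel"],.012)[:2]-N0)@Rn*1000
        if np.hypot(*(c-q0[:2]))<70: print("plate",fitplate(p,r["pixels"],q0),round(r["confidence"],2));break
    return p
E
python3 - <<'E'
from h import *
p=see([-360,7,8])
for n,o in(([25,85],[236.3,255.7]),([65,55],[217.7,261.1]),([65,-55],[185.1,246])):
    print(w2px(p,[*(N0+Rn@(np.array(n)/1000)),.029]).round(1),o)
E
```

```text
10.025 tcp nest [-425.5    5.4] yaw rel -0.5 F nest [0.7 0.6] M [0.07 0.07 0.04] z 0.0106
plate (array([-350.9,   -9.7,    4.4]), np.float64(0.024)) 0.64
[235.2 254.5] [236.3, 255.7]
[217.3 259.7] [217.7, 261.1]
[184.6 245.3] [185.1, 246]
```

Call:
jog_arm([
  [[-0.5,0,0],-0.5,6],
  [[-0.8,0,0],0,6],
  [[-0.8,0.02,0],0,6],
  [[-0.8,0.02,0],0,6],
  [[-0.8,0.02,0],0,6],
  [[-0.8,0.02,0],0,6],
  [[-0.8,0.02,0],0,6],
  [[-0.8,0.02,0],0,6],
  [[-0.8,0.02,0],0,6],
  [[-0.8,0.02,0],0,6],
  [[-0.8,0.02,0],0,6],
  [[-0.5,0,0],0,6],
])

```text
time_s: 11.62
tcp_pos: [0.4943, -0.1274, 0.0106]
eef_rot: [180.0, 0.0, -97.3]
contact_force: [-0.2, -2.4, -1.9]
gripper_width: 0.06
gripper_force: 1.3
```

```bash
python3 - <<'E'
from h import *
see([-265,-8,1])
E
```

```text
11.625 tcp nest [-335.5    7.9] yaw rel 0.0 F nest [-2.5 -0.1] M [-1.    0.24 -0.01] z 0.0106
plate (array([-265.9,  -12.8,    1. ]), np.float64(0.052)) 0.7
```

Call:
jog_arm([
  [[-0.8,0.06,0],0,6],
  [[-0.8,0.06,0],0,6],
  [[-0.8,0.06,0],0,6],
  [[-0.8,0.06,0],0,6],
  [[-0.8,0.06,0],0,6],
  [[-0.8,0.06,0],0,6],
  [[-0.8,0.06,0],0,6],
  [[-0.8,0.06,0],0,6],
  [[-0.8,0.06,0],0,6],
  [[-0.8,0.06,0],0,6],
  [[-0.8,0.06,0],0,6],
  [[-0.5,0,0],0,6],
])

```text
time_s: 13.22
tcp_pos: [0.4993, -0.0345, 0.0107]
eef_rot: [180.0, -0.0, -97.3]
contact_force: [-1.1, -5.6, 4.2]
gripper_width: 0.0598
gripper_force: 3.1
```

```bash
python3 - <<'E'
from h import *
see([-172,-6,0],"pics/s13.png")
E
```

```text
13.225 tcp nest [-242.7   14.7] yaw rel 0.0 F nest [-5.7  0.4] M [-2.27  0.13 -0.13] z 0.0107
plate (array([-175.5,   -6. ,   -0. ]), np.float64(0.021)) 0.83
```

Call:
jog_arm([
  [[-0.8,0.05,0],0,6],
  [[-0.8,0.05,0],0,6],
  [[-0.8,0.05,0],0,6],
  [[-0.8,0.05,0],0,6],
  [[-0.8,0.05,0],0,6],
  [[-0.8,0.05,0],0,6],
  [[-0.8,0.05,0],0,6],
  [[-0.8,0.05,0],0,6],
  [[-0.6,0,0],0,6],
  [[-0.4,0,0],0,6],
])

```text
time_s: 14.58
tcp_pos: [0.5044, 0.0389, 0.0105]
eef_rot: [180.0, -0.0, -97.3]
contact_force: [-1.0, -4.7, 2.9]
gripper_width: 0.0596
gripper_force: 3.0
```

```bash
python3 - <<'E'
from h import *
see([-100,-2,0],"pics/s14.png")
E
```

```text
14.575 tcp nest [-169.2   18.9] yaw rel 0.0 F nest [-4.8  0.4] M [-2.07  0.19 -0.12] z 0.0105
plate (array([-102.4,   -2.6,    0.7]), np.float64(0.031)) 0.94
```

Call:
jog_arm([
  [[0.6,0,0],0,6],
  [[0,-1.0,0],0,6],
  [[0,-1.1,0],0,6],
  [[-0.4,0,0],0,6],
  [[-0.4,0,0],0,6],
  [[-0.4,0,0],0,6],
  [[-0.4,0,0],0,6],
  [[-0.4,0,0],0,6],
  [[-0.4,0,0],0,6],
  [[-0.4,0,0],0,6],
  [[-0.4,0,0],0,6],
])

```text
time_s: 16.05
tcp_pos: [0.5257, 0.0603, 0.0098]
eef_rot: [179.7, -0.2, -97.3]
contact_force: [-2.9, -2.2, -1.0]
gripper_width: 0.0597
gripper_force: 1.6
```

```bash
python3 - <<'E'
from h import *
see([-78,-2,0])
E
```

```text
16.05 tcp nest [-145.3    0.5] yaw rel -0.0 F nest [-2.5  2.6] M [-1.02  1.11  0.12] z 0.0098
plate (array([-76.2,   6.3,   2.6]), np.float64(0.05)) 0.61
```

Call:
jog_arm([
  [[-0.4,-0.05,0],0,6],
  [[-0.4,-0.05,0],0,6],
  [[-0.4,-0.05,0],0,6],
  [[-0.4,-0.05,0],0,6],
  [[-0.4,-0.05,0],0,6],
  [[-0.4,-0.05,0],0,6],
  [[-0.4,-0.05,0],0,6],
  [[-0.4,-0.05,0],0,6],
])

```text
time_s: 17.15
tcp_pos: [0.5371, 0.0937, 0.0106]
eef_rot: [180.0, -0.0, -97.3]
contact_force: [-3.2, -4.1, -0.5]
gripper_width: 0.0601
gripper_force: 1.9
```

```bash
python3 - <<'E'
from h import *
see([-46,4,0],"pics/s17.png")
import cv2
im=cv2.imread("pics/s17.png")[170:290,140:300];cv2.imwrite("pics/s17c.png",cv2.resize(im,None,fx=5,fy=5,interpolation=cv2.INTER_CUBIC))
E
```

```text
17.15 tcp nest [-110.8   -6.6] yaw rel 0.0 F nest [-4.5  2.6] M [-1.35  1.27  0.23] z 0.0106
plate (array([-41.2,   9.9,   5.5]), np.float64(0.038)) 0.64
```

View pics/s17c.png

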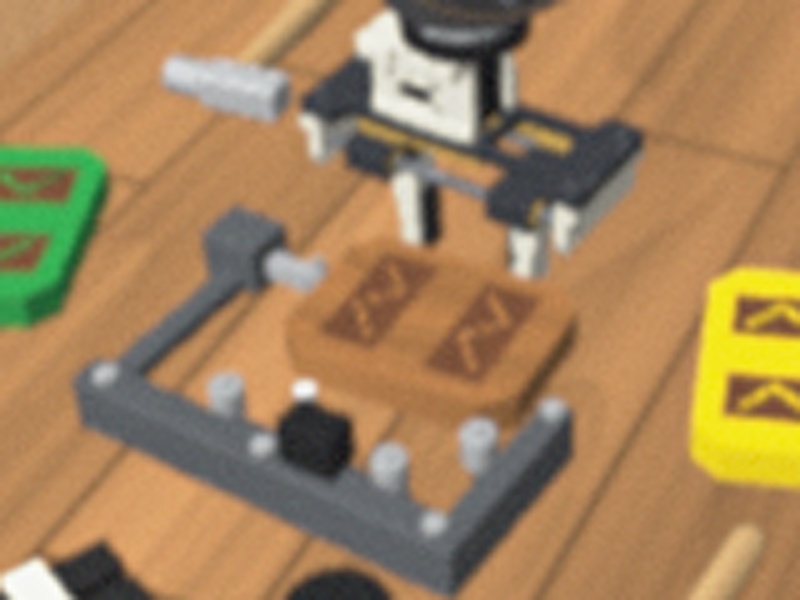

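The plate is being pushed to +y and twisted CCW by the roller. I'll shift the fingers towards +y so the left finger squares it against the side sleeve.

Call:
jog_arm([
  [[0.6,0,0],0,6],
  [[0,1.2,0],0,6],
  [[0,1.2,0],0,6],
  [[-0.4,0,0],0,6],
  [[-0.4,0,0],0,6],
  [[-0.4,-0.05,0],0,6],
  [[-0.4,-0.05,0],0,6],
  [[-0.4,-0.05,0],0,6],
  [[-0.3,-0.05,0],0,6],
])

```text
time_s: 18.38
tcp_pos: [0.517, 0.113, 0.0103]
eef_rot: [179.9, -0.0, -97.3]
contact_force: [-3.0, -3.5, -0.4]
gripper_width: 0.0601
gripper_force: 1.9
```

```bash
python3 - <<'E'
from h import *
see([-30,5,3])
E
```

```text
18.375 tcp nest [-94.2  15.8] yaw rel -0.0 F nest [-3.9  2.6] M [-1.17  1.36  0.12] z 0.0103
plate (array([-27.7,   7.7,  -2.3]), np.float64(0.05)) 0.9
```

Call:
jog_arm([
  [[-0.3,-0.1,0],0,6],
  [[-0.3,-0.15,0],0,6],
  [[-0.3,-0.15,0],0,6],
  [[-0.3,-0.15,0],0,6],
])

```text
time_s: 18.98
tcp_pos: [0.5244, 0.1225, 0.0105]
eef_rot: [180.0, -0.1, -97.3]
contact_force: [3.5, -13.6, -2.1]
gripper_width: 0.0601
gripper_force: 6.3
```

```bash
python3 - <<'E'
from h import *
see([-17,3,-1])
E
```

```text
18.975 tcp nest [-83.8   9.6] yaw rel -0.0 F nest [-13.   -5.2] M [-4.84 -1.21 -0.4 ] z 0.0105
plate (array([-16. ,   4.7,  -1.3]), np.float64(0.094)) 0.92
```

Call:
jog_arm([
  [[-0.2,-0.1,0],0,6],
  [[-0.2,-0.1,0],0,6],
  [[-0.2,-0.1,0],0,6],
  [[-0.2,0,0],0,6],
])

```text
time_s: 19.58
tcp_pos: [0.5271, 0.1306, 0.0103]
eef_rot: [179.9, -0.1, -97.4]
contact_force: [-5.7, -7.1, 3.1]
gripper_width: 0.0598
gripper_force: 3.7
```

```bash
python3 - <<'E'
from h import *
see([-8,1,-1],"pics/s19.png")
E
```

```text
19.575 tcp nest [-75.5   8. ] yaw rel -0.1 F nest [-7.7  4.7] M [-2.48  2.01 -0.25] z 0.0103
plate (array([-10.7,   2.4,  -0.9]), np.float64(0.094)) 0.73
```

Call:
jog_arm([
  [[-0.2,-0.05,0],0,6],
  [[-0.2,-0.05,0],0,6],
  [[-0.2,-0.05,0],0,6],
  [[-0.1,0,0],0,6],
])

```text
time_s: 20.18
tcp_pos: [0.5299, 0.1378, 0.0104]
eef_rot: [179.9, -0.1, -97.3]
contact_force: [-4.5, -4.6, 1.5]
gripper_width: 0.06
gripper_force: 2.5
```

```bash
python3 - <<'E'
from h import *
see([-3,1,-1],"pics/s20.png")
E
```

```text
20.175 tcp nest [-67.9   6.2] yaw rel -0.1 F nest [-5.2  3.9] M [-1.57  1.73 -0.16] z 0.0104
plate (array([-2.3,  3. , -2.7]), np.float64(0.135)) 0.81
```

Call:
jog_arm([
  [[0.6,0,0],0,6],
  [[0,-0.8,0],0,6],
  [[0,-0.8,0],0,6],
  [[-0.4,0,0],0,6],
  [[-0.2,0,0],0,6],
  [[-0.1,-0.03,0],0,6],
  [[-0.1,-0.03,0],0,6],
])

```text
time_s: 21.15
tcp_pos: [0.5474, 0.1366, 0.0106]
eef_rot: [180.0, -0.1, -97.3]
contact_force: [6.4, -12.7, -0.6]
gripper_width: 0.0604
gripper_force: 5.5
```

```bash
python3 - <<'E'
from h import *
see([-3,1,-1])
E
```

```text
21.15 tcp nest [-66.9 -11.3] yaw rel -0.0 F nest [-11.7  -8. ] M [-4.4  -2.29 -0.52] z 0.0106
plate (array([-0.5,  2.4, -2.2]), np.float64(0.143)) 0.72
```

```bash
python3 - <<'E'
from h import *
p=capture("side");cv2.imwrite("pics/s21.png",cv2.resize(p["pixels"][180:280,140:260],None,fx=6,fy=6,interpolation=cv2.INTER_CUBIC))
E
```

```text
(no output)
```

View pics/s21.png

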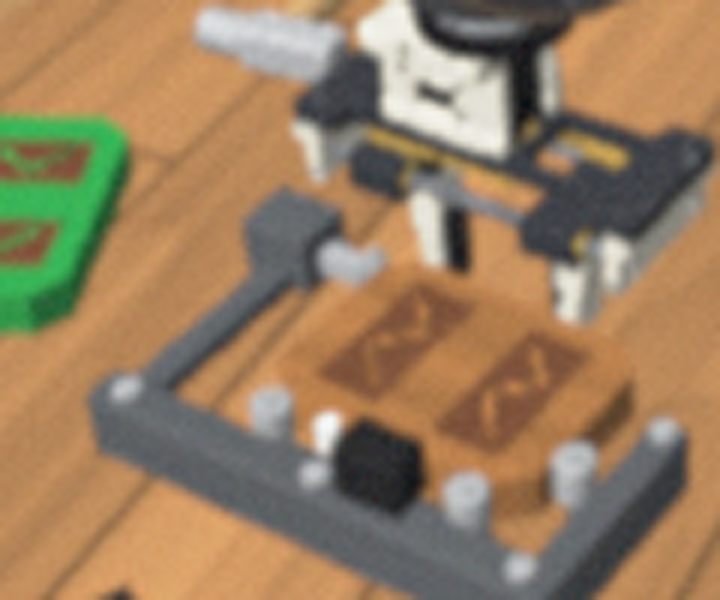

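Side view: the plate is on the side and left sleeves, with the right side short of its sleeve and the roller still at the right edge. I'll move the finger slightly off the cut corner, then push the right rear forward and towards −y.

Call:
jog_arm([
  [[0.5,0,0],0,6],
  [[0,0.6,0],0,6],
  [[-0.4,0,0],0,6],
  [[-0.2,-0.05,0],0,6],
  [[-0.1,-0.08,0],0,6],
  [[-0.1,-0.08,0],0,6],
])

```text
time_s: 22.05
tcp_pos: [0.5417, 0.1397, 0.0104]
eef_rot: [179.8, -0.2, -97.3]
contact_force: [-4.3, -12.0, 8.0]
gripper_width: 0.0599
gripper_force: 6.3
```

```bash
python3 - <<'E'
from h import *
see([-1,1,-1])
E
```

```text
22.05 tcp nest [-64.5  -5.4] yaw rel -0.0 F nest [-12.5   2.7] M [-4.3   1.52 -0.44] z 0.0104
plate (array([-0.7,  1.9, -2.3]), np.float64(0.155)) 0.56
```

Call:
jog_arm([
  [[-0.1,-0.08,0],0,6],
  [[-0.1,-0.08,0],0,6],
  [[0,0,0],0,6],
])

```text
time_s: 22.52
tcp_pos: [0.542, 0.1397, 0.0101]
eef_rot: [179.6, -0.4, -97.4]
contact_force: [-6.6, -15.5, 11.8]
gripper_width: 0.0599
gripper_force: 8.1
```

```bash
python3 - <<'E'
from h import *
see([-1,1,-1])
E
```

```text
22.525 tcp nest [-64.5  -5.6] yaw rel -0.1 F nest [-16.2   4.5] M [-5.55  2.32 -0.24] z 0.0101
plate (array([-2.2,  0.8, -0.7]), np.float64(0.16)) 0.93
```

The finger has stopped at nest x −64.5, about where home should put it, with 16 N. I'll back off and look from above.

Call:
jog_arm([
  [[0.3,0,0],0,6],
  [[1.5,0,0],0,6],
  [[0,0,-4],0,6],
  [[0,0,-5],0,6],
  [[-2,0,-5],0,6],
  [[-5,0,-3],0,6],
  [[-5,0,0],0,6],
  [[-3,0,0],0,6],
  [[0,0,0],0,6],
  [[0,0,0],0,6],
])

```text
time_s: 23.88
tcp_pos: [0.5621, 0.274, 0.1798]
eef_rot: [179.9, -0.1, -97.3]
contact_force: [-0.2, -0.4, -0.7]
gripper_width: 0.0598
gripper_force: 0.0
```

```bash
python3 - <<'E'
from h import *
p,s=wrist();print(s["tcp_pos"],s["time_s"])
im=p["pixels"];np.savez("w4.npz",K=p["mtx"],T=p["world_from_camera"],im=im)
for n in([65,-55],[65,55],[25,85],[-44,-78]): print(n,w2px(p,[*(N0+Rn@(np.array(n)/1000)),.029]).round(1))
see([-1,0,0])
cv2.imwrite("pics/w4.png",cv2.resize(im[20:250,80:440],None,fx=2.2,fy=2.2,interpolation=cv2.INTER_CUBIC))
E
```

```text
[0.56214631 0.27402533 0.17982971] 23.875
[65, -55] [206.9 178.1]
[65, 55] [317.4 178. ]
[25, 85] [350.9 137.3]
[-44, -78] [176.5  59.8]
23.925 tcp nest [71.  -8.8] yaw rel -0.0 F nest [-0.3 -0.8] M [0.03 0.07 0.  ] z 0.1801
plate (array([ 0.3,  1.2, -2.7]), np.float64(0.194)) 0.84
```

View pics/w4.png

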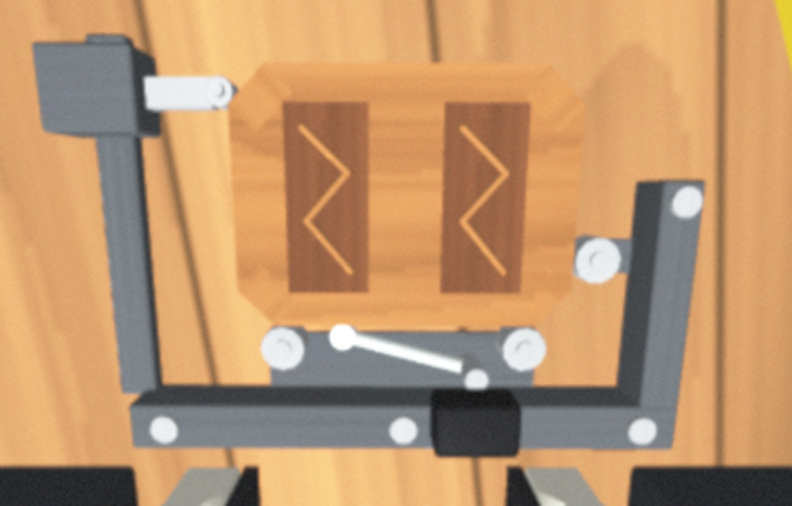

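From above: the plate's edges are parallel to the sleeve line, both back sleeves at (283,348) and (524,348) touch its leading edge at row ≈329, and the side sleeve at (598,260) touches. The roller at (220,93) is at the cut corner and the lever at (343,337) is held in. I'll check the tilt and home offset numerically.

```bash
python3 - <<'E'
from h import *
d=np.load("w4.npz");p={"mtx":d["K"],"world_from_camera":d["T"]};im=d["im"]
for i,c in enumerate(OCT): print((OCT[i]*1000).astype(int),((w2px(p,[*(N0+Rn@c),.024])-[80,20])*2.2).round(0),end=" ")
print()
g=cv2.GaussianBlur(im[:,:,0].astype(np.float32),(0,0),.8)
# bar rows: boundary bright/dark per column
h=cv2.cvtColor(im,cv2.COLOR_BGR2GRAY).astype(np.float32)
def edge(x0,x1,y0,y1):
    P=[]
    for x in range(x0,x1):
        dg=np.abs(np.diff(h[y0:y1,x]));k=int(dg.argmax())
        if 0<k<len(dg)-1:
            a,b,c=dg[k-1:k+2];k=k+.5*(a-c)/(a-2*b+c)
        P.append((x,y0+k+.5))
    P=np.array(P);f=np.polyfit(P[:,0],P[:,1],1);r=P[:,1]-np.polyval(f,P[:,0]);P=P[np.abs(r)<1.5]
    f=np.polyfit(P[:,0],P[:,1],1);return np.degrees(np.arctan(f[0])).round(2),np.polyval(f,[210,256,310]).round(2)
def both(y0,y1):
    P=[]
    for x in list(range(213,245))+list(range(286,318)):
        dg=np.abs(np.diff(h[y0:y1,x]));P.append((x,y0+(dg*(np.arange(len(dg))+.5)).sum()/dg.sum()))
    P=np.array(P);f=np.polyfit(P[:,0],P[:,1],1);r=P[:,1]-np.polyval(f,P[:,0]);k=np.abs(r)<1;f=np.polyfit(P[k,0],P[k,1],1)
    print("bar edge tilt deg",np.degrees(np.arctan(f[0])).round(2))
both(62,70);both(149,157)
print("trailing",edge(206,330,40,56),"leading",edge(210,310,164,172))
E
```

```text
[ 55 -59] [271. 324.] [55 59] [530. 324.] [39 75] [568. 289.] [-39  75] [581. 102.] [-55  59] [546.  60.] [-55 -59] [259.  60.] [-39 -75] [223. 102.] [ 39 -75] [234. 289.] 
bar edge tilt deg 0.16
bar edge tilt deg 0.16
trailing (np.float64(1.4), array([47.9 , 49.02, 50.34])) leading (np.float64(0.1), array([169.49, 169.57, 169.67]))
```

```bash
python3 - <<'E'
from h import *
h=cv2.cvtColor(np.load("w4.npz")["im"],cv2.COLOR_BGR2HSV)
m=((h[:,:,1]<45)&(h[:,:,2]>150)).astype(np.uint8)
n,l,st,c=cv2.connectedComponentsWithStats(m[20:250,80:440])
for i in range(1,n):
    if st[i,4]>25: print(st[i],(c[i]*2.2).round(1))
C=(np.array([c[i] for i in range(1,n) if 150<st[i,4]<450]))
E
```

```text
[ 65  35  42  16 580] [186.6  92.3]
[305  84  15  16 190] [686.4 201.6]
[261 108  22  21 360] [596.8 259.5]
[119 149  20  25 327] [282.2 348.9]
[149 148  62  22 509] [390.6 348.5]
[226 149  22  20 324] [522.1 348.7]
[210 168  13   9  92] [475.6 378.5]
[ 67 189  14  13 145] [162.6 429.3]
[176 189  15  14 146] [402.3 430.1]
[285 190  14  14 151] [641.7 431.1]
[ 75 213  33  17 394] [201.7 487.2]
[239 213  34  17 415] [560.  486.9]
```

The beam screws tilt by 0.21° and the plate by 0.16°, so the plate is square in the nest and seated. The robot is clear, so I'll hand in.

```bash
python3 -c "
from plant import *
print(close_job())"
```

```text
the job is handed in; nothing more can be done
None
```

The plate looks fully home in the nest: the overhead picture shows it square to the back beam to within about 0.1° and touching all three sleeves, with the lever held in and the roller at its cut corner. I pushed with no more than about 16 N sideways, lifted the arm clear and handed the job in at about 24 s; the hand-in gave no verdict.

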